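# Sticker and weight a stack of freshly glued planks

## Task

Build the drying stack on the base: lay the wide plank flat on the three bearers, centred and lengthwise; then the two sticks across it, one centred squarely above each end bearer; then the narrow plank on the sticks, centred and in line with the wide one; and last the steel weight, knob up, on the middle of the narrow plank. Let go of each piece before fetching the next, and lower the weight right onto the plank, do not drop it. Leave the tin, tape measure and brush where they are.

Things in the scene. Friction and masses are not known exactly. Their poses are not given: they have to be found in the camera images.
- base: Fixed stacking base: pale plywood board 190 (x) x 110 (y) mm, 10 mm thick, with three dark bearers across it, each 16 mm wide, 110 mm long (y), 12 mm high: their tops are 22 mm above the bench. Bearers at x = -60, 0, +60 mm (end bearers: -60 and +60). Origin: centre of the underside, at bench height; z up. Its length points roughly away from the robot.
- wide_plank_mid (a point): Wide plank of brown wood, 200 mm long (x), 62 mm wide (y), 18 mm thick (z), about 0.15 kg, lying flat. The point is its centre, 9 mm above its underside. Same both ways round.
- narrow_plank_mid (a point): Narrow plank of brown wood, 190 mm long (x), 42 mm wide (y), 18 mm thick (z), about 0.1 kg, lying flat. The point is its centre, 9 mm above its underside. Same both ways round.
- stick_a_mid (a point): One of two identical square sticks (spacers) of pale wood, 100 mm long (x), 16 x 16 mm thick, about 0.02 kg, lying flat. The point is its centre, 8 mm above its underside. Either stick may go over either end bearer.
- stick_b_mid (a point): The other square stick, identical: 100 mm long (x), 16 x 16 mm thick. The point is its centre, 8 mm above its underside.
- weight_mid (a point): Steel weight, about 0.6 kg, standing upright: a dark disc 54 mm in diameter and 32 mm high, with a bright round knob 26 mm in diameter and 24 mm high on top of it, 56 mm high in all. The point is on its axis, 28 mm above its underside, so the middle of the knob is 16 mm above the point. z is its axis, up.
- tin: Bystander: closed round tin, 76 mm in diameter, 80 mm high, beyond the work; leave it alone. Origin: centre of its underside.
- tape: Bystander: grey tape measure, 65 x 35 x 65 mm high, beyond the work; leave it alone. Origin: centre of its underside.
- brush: Bystander: flat paint brush, about 0.2 m long, lying beyond the work; leave it alone. Origin: under its middle.
Not all that is in view belongs to the job. Leave any green or turquoise look-alike of the part that bears weight_mid alone.

How it is judged:
On the way, in this order (a step that is already met when the one before it is completed fails the run):
1. the wide plank lies on the bearers, let go (x of wide_plank_mid in the frame of base between -0.014 and 0.014 m and y of wide_plank_mid in the frame of base between -0.012 and 0.012 m and z of wide_plank_mid in the frame of base between 0.026 and 0.036 m and angle between the z axis of wide_plank_mid and the z axis of base, either way round below 0.08 rad and angle between the x axis of wide_plank_mid and the x axis of base, either way round below 0.14 rad and contact force between the fingers and wide_plank below 0.1 N), for 0.2 s.
2. the two sticks lie across the wide plank over the end bearers, let go (x of wide_plank_mid in the frame of base between -0.014 and 0.014 m and y of wide_plank_mid in the frame of base between -0.012 and 0.012 m and z of wide_plank_mid in the frame of base between 0.026 and 0.036 m and angle between the z axis of wide_plank_mid and the z axis of base, either way round below 0.08 rad and angle between the x axis of wide_plank_mid and the x axis of base, either way round below 0.14 rad and ((x of stick_a_mid in the frame of base between 0.048 and 0.072 m and y of stick_a_mid in the frame of base between -0.015 and 0.015 m and z of stick_a_mid in the frame of base between 0.043 and 0.053 m and angle between the z axis of each of stick_a_mid, stick_b_mid and the z axis of base, either way round below 0.08 rad and angle between the x axis of each of stick_a_mid, stick_b_mid and the y axis of base, either way round below 0.18 rad and x of stick_b_mid in the frame of base between -0.072 and -0.048 m and y of stick_b_mid in the frame of base between -0.015 and 0.015 m and z of stick_b_mid in the frame of base between 0.043 and 0.053 m) or (x of stick_a_mid in the frame of base between -0.072 and -0.048 m and y of stick_a_mid in the frame of base between -0.015 and 0.015 m and z of stick_a_mid in the frame of base between 0.043 and 0.053 m and angle between the z axis of each of stick_a_mid, stick_b_mid and the z axis of base, either way round below 0.08 rad and angle between the x axis of each of stick_a_mid, stick_b_mid and the y axis of base, either way round below 0.18 rad and x of stick_b_mid in the frame of base between 0.048 and 0.072 m and y of stick_b_mid in the frame of base between -0.015 and 0.015 m and z of stick_b_mid in the frame of base between 0.043 and 0.053 m)) and contact force between the fingers and stick_a below 0.1 N and contact force between the fingers and stick_b below 0.1 N), for 0.2 s.
3. the narrow plank lies on the sticks, let go (x of wide_plank_mid in the frame of base between -0.014 and 0.014 m and y of wide_plank_mid in the frame of base between -0.012 and 0.012 m and z of wide_plank_mid in the frame of base between 0.026 and 0.036 m and angle between the z axis of each of wide_plank_mid, narrow_plank_mid and the z axis of base, either way round below 0.08 rad and angle between the x axis of wide_plank_mid and the x axis of base, either way round below 0.14 rad and ((x of stick_a_mid in the frame of base between 0.048 and 0.072 m and y of stick_a_mid in the frame of base between -0.015 and 0.015 m and z of stick_a_mid in the frame of base between 0.043 and 0.053 m and angle between the z axis of each of stick_a_mid, stick_b_mid and the z axis of base, either way round below 0.08 rad and angle between the x axis of each of stick_a_mid, stick_b_mid and the y axis of base, either way round below 0.18 rad and x of stick_b_mid in the frame of base between -0.072 and -0.048 m and y of stick_b_mid in the frame of base between -0.015 and 0.015 m and z of stick_b_mid in the frame of base between 0.043 and 0.053 m) or (x of stick_a_mid in the frame of base between -0.072 and -0.048 m and y of stick_a_mid in the frame of base between -0.015 and 0.015 m and z of stick_a_mid in the frame of base between 0.043 and 0.053 m and angle between the z axis of each of stick_a_mid, stick_b_mid and the z axis of base, either way round below 0.08 rad and angle between the x axis of each of stick_a_mid, stick_b_mid and the y axis of base, either way round below 0.18 rad and x of stick_b_mid in the frame of base between 0.048 and 0.072 m and y of stick_b_mid in the frame of base between -0.015 and 0.015 m and z of stick_b_mid in the frame of base between 0.043 and 0.053 m)) and x of narrow_plank_mid in the frame of base between -0.014 and 0.014 m and y of narrow_plank_mid in the frame of base between -0.014 and 0.014 m and z of narrow_plank_mid in the frame of base between 0.06 and 0.07 m and angle between the x axis of narrow_plank_mid and the x axis of base, either way round below 0.15 rad and contact force between the fingers and narrow_plank below 0.1 N), for 0.2 s.
4. the weight stands on the narrow plank, let go (x of wide_plank_mid in the frame of base between -0.014 and 0.014 m and y of wide_plank_mid in the frame of base between -0.012 and 0.012 m and z of wide_plank_mid in the frame of base between 0.026 and 0.036 m and angle between the z axis of each of wide_plank_mid, narrow_plank_mid, weight_mid and the z axis of base, either way round below 0.08 rad and angle between the x axis of wide_plank_mid and the x axis of base, either way round below 0.14 rad and ((x of stick_a_mid in the frame of base between 0.048 and 0.072 m and y of stick_a_mid in the frame of base between -0.015 and 0.015 m and z of stick_a_mid in the frame of base between 0.043 and 0.053 m and angle between the z axis of each of stick_a_mid, stick_b_mid and the z axis of base, either way round below 0.08 rad and angle between the x axis of each of stick_a_mid, stick_b_mid and the y axis of base, either way round below 0.18 rad and x of stick_b_mid in the frame of base between -0.072 and -0.048 m and y of stick_b_mid in the frame of base between -0.015 and 0.015 m and z of stick_b_mid in the frame of base between 0.043 and 0.053 m) or (x of stick_a_mid in the frame of base between -0.072 and -0.048 m and y of stick_a_mid in the frame of base between -0.015 and 0.015 m and z of stick_a_mid in the frame of base between 0.043 and 0.053 m and angle between the z axis of each of stick_a_mid, stick_b_mid and the z axis of base, either way round below 0.08 rad and angle between the x axis of each of stick_a_mid, stick_b_mid and the y axis of base, either way round below 0.18 rad and x of stick_b_mid in the frame of base between 0.048 and 0.072 m and y of stick_b_mid in the frame of base between -0.015 and 0.015 m and z of stick_b_mid in the frame of base between 0.043 and 0.053 m)) and x of narrow_plank_mid in the frame of base between -0.014 and 0.014 m and y of narrow_plank_mid in the frame of base between -0.014 and 0.014 m and z of narrow_plank_mid in the frame of base between 0.06 and 0.07 m and angle between the x axis of narrow_plank_mid and the x axis of base, either way round below 0.15 rad and x of weight_mid in the frame of base between -0.014 and 0.014 m and y of weight_mid in the frame of base between -0.013 and 0.013 m and z of weight_mid in the frame of base between 0.097 and 0.107 m and contact force between the fingers and weight below 0.1 N), for 0.2 s.
At the end, for the whole second after the job is handed in: In the base's frame, flat, released, at rest: wide plank on the bearers (14 mm along, 12 across, 0.14 rad); a stick on it over each end bearer (12 along, 15 across, 0.18 rad); narrow plank on the sticks (14 mm, 0.15 rad); weight upright on its middle (14 along, 13 across) (all of step 4 and linear speed of each of wide_plank, stick_a, stick_b, narrow_plank, weight below 0.01 m/s and contact force between the fingers and wide_plank below 0.1 N and contact force between the fingers and stick_a below 0.1 N and contact force between the fingers and stick_b below 0.1 N and contact force between the fingers and narrow_plank below 0.1 N); the robot touches nothing.
It fails at once if the weight is let go more than about 15 mm above its place on the stack (contact force between anything else and weight below 0.05 N and height (world z) of weight_mid above 0.118 m).
It fails at once if the tin is pushed out of its place (distance of tin from where it was at the start of the episode above 0.03 m).
It fails at once if the tape measure is pushed out of its place (distance of tape from where it was at the start of the episode above 0.03 m).
It fails at once if the brush is pushed out of its place (distance of brush from where it was at the start of the episode above 0.03 m).
It also fails if it takes over 144 s, if anything falls off the work surface, if the arm or the gripper's body presses on something with over 40 N, if the wrist force passes 120 N, or if a joint passes its speed limit or range.

## Robot

A 6-joint arm with a two-finger parallel gripper is mounted at the origin on the work surface. World frame = base frame: x ahead of the robot, y to its left, z up, the work surface at z = 0. Lengths are in m, angles in rad, forces in N, time in s.
With the tool pointing down it reaches from about 0.375 to 0.975 m from the base axis. Payload 3.8 kg.
Tool frame: the origin (TCP) lies at the very end of the fingers, on their centre line; the grasp point (between the pads) lies 19 mm behind it; z points along the fingers, y is the line along which they close (so a half turn about z gives the same grasp; the last joint's range is limited). The gripper opens to 85 mm and grips with 20 to 120 N. Pads are 22 mm wide; open, the fingers measure 114 mm over their backs; the gripper's body (76 mm by 85 mm) begins 54 mm behind the grasp point. The pads swing forward as they close: fully open they stand 13 mm farther back than shut.
Start: joints at [1.252, 0.264, 1.604, -0, 1.274, -0.037], TCP at [0.188, 0.648, 0.204] pointing down, gripper open.
Joint ranges: [-2.63, 2.63], [-0.94, 2.18], [0.31, 2.57], [-1.31, 4.45], [0, 2.66], [-2.55, 2.55]. Speed limits (rad/s): [2.57, 2.57, 3.14, 3.14, 3.14, 3.14].

## Interface

Orientations are given as a rotation vector (axis times angle).
In Python, from workcell import read_state, read_camera, calibration, finish_job gives the robot as it stands.
- The arm moves only by the tool step_arm, never from a script. Its argument "commands" is a list of rows, each an object of numbers: "fingers": the gripper's target within -1 to 1 (shut at 1, half-way at 0, fully open at -1); "dx", "dy", "dz": the shift along the tool's x, y, z in m; "roll": the turn about the tool's z in degrees. In form: [{"fingers": .., "dx": .., "dy": .., "dz": .., "roll": ..}, ...]. A call has 1 to 8 rows; each row is the pose to reach, as a shift and turn from the pose commanded when the call began, along the tool's axes at that moment; what a row does not reach only later rows make up. A row lasts 1/8 s, in which the tool goes at most 62.5 mm and 10.7 degrees, less where a joint would pass 70% of its speed; a pose out of reach is approached as far as the arm can. A call with a gripper value outside its range is refused whole. The fingers move at their own pace and stop on an object; "squeeze" is the grip in N (left out, the last holds). Time passes only in rows, so rows that repeat a pose let the fingers close. It gives the time, the measured TCP pose, the force, the opening and the grip force at its end, in the units of the state.
- read_state(): the state, without advancing time (a new reading comes with each control period).
- read_camera(name): name is "scene" or "top"; returns (picture, depth): 480x640x3 uint8, blue, green, red; 480x640 float32, m along the optical axis (not along the pixel's ray), 0 where there is no reading.
- calibration(name): a dict with "intrinsics" (3x3 intrinsics, pixels), "k1" (the pictures are not rectified: a ray, as slopes to the right and down, at radius r is drawn at 1 + k1 r^2 times it, then the intrinsics apply), "world_to_cam" (4x4, takes a point from world to camera coordinates). Camera axes: x right, y up, looking along -z (the intrinsics and any distortion apply to the point x, -y, -z); pixel columns grow to the right and rows downward; lengths in m; the calibration is good to about 2 mm. A picture is of the moment at which its call begins. calibration takes no time and is no camera call.
- finish_job(): hands the job in; it is judged then, once.
The state is a dict: "time": time; "q": joint angles; "joint_vel": joint speeds; "joint_torque": joint torques, N m; "tool_pos": TCP position; "tcp_rot": TCP orientation; "wrist_force": force on the tool from outside, world axes, zero at the start; "torque": the same for the moment, N m; "width": opening from 0.0 (shut) to 1.0 (fully open); "grip_force": force on a finger pad.
Only numpy, scipy, OpenCV 4.12 (cv2) and the standard library are available. Lean on these libraries where they do the work, as an engineer would, in place of code of your own. Each camera call takes 0.05 s, during which the arm holds its last target. There are 200 camera calls.

## Working session

There is one attempt and no reset: what is moved stays moved. The work goes in short steps, Python scripts to look and compute and a tool call to move; the robot and the scene stay as the last step left them, time stands still between calls to the robot, and variables do not carry over. Pictures are saved under pics/ and viewed, at most 14 in all, crops included, and the job is handed in when it is done.

Besides the shell and the picture viewer there is one more tool, called after "Request:" as name(argument=value, ...), one argument or row to a line, values as JSON. step_arm: Moves the arm, as the interface text tells. Its arguments: {"type":"object","properties":{"commands":{"type":"array","items":{"type":"object","properties":{"fingers":{"type":"number"},"dx":{"type":"number"},"dy":{"type":"number"},"dz":{"type":"number"},"roll":{"type":"number"}}}},"squeeze":{"type":"number"}},"required":["commands"]}

```bash
mkdir -p pics; cat > h.py <<'E'
import numpy as np, cv2
from workcell import read_state, read_camera, calibration, finish_job
def load(n,tag):
    im,d=read_camera(n); cv2.imwrite(f'pics/{tag}.png',im); np.save(f'/tmp/{n}.npy',d); np.save(f'/tmp/{n}_im.npy',im); return im,d
def ray(n,u,v):
    c=calibration(n);K=np.array(c['intrinsics']);T=np.array(c['world_to_cam']);k=c['k1']
    p=np.array([(u-K[0,2])/K[0,0],(v-K[1,2])/K[1,1]]);q=p.copy()
    for _ in range(20): q=p/(1+k*(q@q))
    R=T[:3,:3];t=T[:3,3];return -R.T@t, R.T@np.array([q[0],-q[1],-1.])
def at_z(n,u,v,z):
    o,d=ray(n,u,v);return o+d*(z-o[2])/d[2]
def at_d(n,u,v,dep):
    o,d=ray(n,u,v);return o+d*dep
def cloud(n):
    d=np.load(f'/tmp/{n}.npy');c=calibration(n);K=np.array(c['intrinsics']);T=np.array(c['world_to_cam']);k=c['k1']
    v,u=np.mgrid[0:480,0:640];px=(u-K[0,2])/K[0,0];py=(v-K[1,2])/K[1,1];qx,qy=px,py
    for _ in range(20):
        s=1+k*(qx**2+qy**2);qx,qy=px/s,py/s
    P=np.stack([qx*d,-qy*d,-d],-1);P=(P-T[:3,3])@T[:3,:3];P[d==0]=np.nan;return P
E
python3 - <<'E'
from h import *
load('top','top0');load('scene','scene0')
for n in('top','scene'):
    o,_=ray(n,320,240);print(n,o,at_z(n,320,240,0))
s=read_state();print(s['tool_pos'],s['tcp_rot'],s['time'])
E
```

```text
top [0.44906647 0.01387691 0.96076273] [ 0.63064069 -0.02438337  0.        ]
scene [ 0.96776999 -0.63666635  0.85300149] [0.61455158 0.04404825 0.        ]
[0.18747235 0.64769313 0.20237179] [-0.44110201 -3.11008681  0.00316951] 0.1
```

View pics/top0.png

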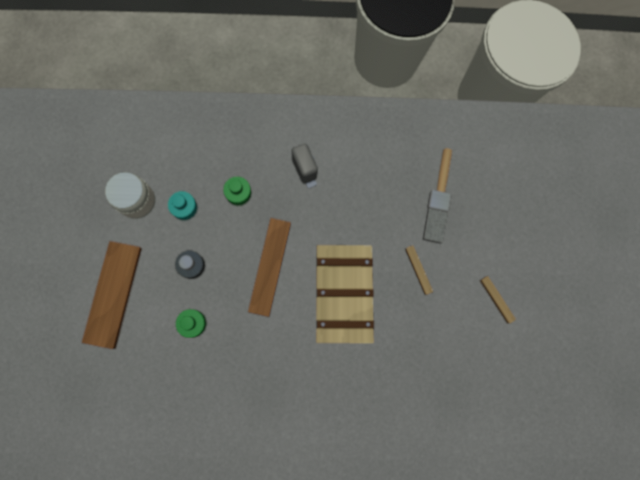

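View pics/scene0.png

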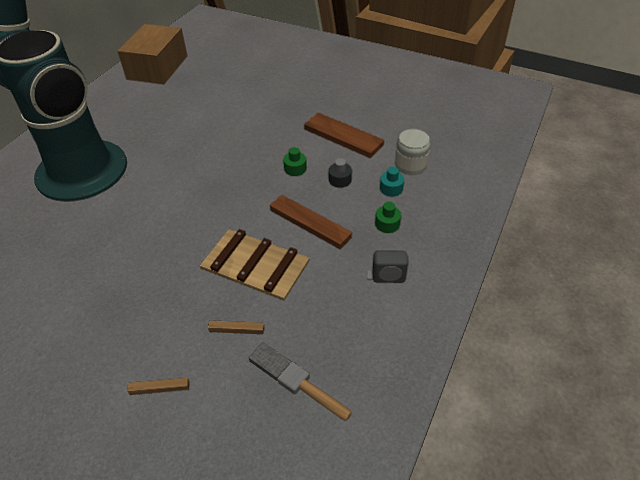

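The top view (up = +x, left = +y) shows the base at (345,294), the wide plank at (112,295), the narrow plank at (270,267), and the sticks at (419,270) and (497,300). The candidates for the weight are:
- dark grey disc with a bright knob at (189,264), which matches the description
- turquoise look-alike at (182,205)
- green look-alikes at (237,190) and (190,323)

I choose (189,264) and will check it in a crop.

```bash
cat > m.py <<'E'
from h import *
def comps(zmin=0.006,zmax=0.2,n='top'):
    P=cloud(n);m=(P[...,2]>zmin)&(P[...,2]<zmax)&(P[...,0]>.25)&(P[...,0]<.95)&(abs(P[...,1])<.75)
    N,L,S,C=cv2.connectedComponentsWithStats(m.astype(np.uint8))
    for i in range(1,N):
        if S[i,4]<60: continue
        Q=P[L==i];z=np.percentile(Q[:,2],[50,95]);T=Q[Q[:,2]>z[1]-.008] 
        r=cv2.minAreaRect((T[:,:2]*1000).astype(np.float32))
        b=cv2.boxPoints(r);e=[b[1]-b[0],b[2]-b[1]];e=max(e,key=lambda a:np.hypot(*a))
        print(C[i].round(),'z',z.round(4),'ctr',np.round(r[0],1),'size',np.round(r[1],1),'longdir',round(np.degrees(np.arctan2(e[1],e[0]))%180,1))
if __name__=='__main__': 
    comps()
E
python3 - <<'E'
from m import *
im=np.load('/tmp/top_im.npy')
P=None
np.save('/tmp/top.npy',np.load('/tmp/top.npy'))
comps()
P=cloud('top');print('bench',np.nanmedian(P[360:460,100:500,2]),np.nanstd(P[360:460,100:500,2]))
a=cv2.resize(im[170:350,80:230],None,fx=3,fy=3,interpolation=2)
b=cv2.resize(im[230:360,300:380],None,fx=4,fy=4,interpolation=2)
c=np.zeros((540,780,3),np.uint8);c[:540,:450]=a;c[:520,455:775]=b;cv2.imwrite('pics/crop1.png',c)
E
```

```text
[304. 165.] z [0.0631 0.0671] ctr [776.4  11. ] size [63.6 34.5] longdir 24.7
[439. 203.] z [0.0184 0.0218] ctr [ 729.7 -267.8] size [ 42.6 201.1] longdir 168.4
[130. 195.] z [0.0788 0.0825] ctr [701.8 346.6] size [67.8 67.6] longdir 46.8
[237. 191.] z [0.0326 0.0569] ctr [721.8 143.8] size [24.7 24.3] longdir 45.3
[182. 206.] z [0.0325 0.0573] ctr [690.  249.8] size [25.4 24.2] longdir 46.8
[269. 267.] z [0.0186 0.0212] ctr [574.9  74.5] size [ 42.2 190.3] longdir 168.6
[111. 295.] z [0.0184 0.0212] ctr [514.8 375.6] size [ 64.6 200.4] longdir 170.4
[344. 294.] z [0.0114 0.024 ] ctr [526.4 -72.4] size [110.1 136.2] longdir 179.6
[419. 269.] z [0.0163 0.0191] ctr [ 574.  -219.5] size [100.2  17.2] longdir 22.7
[189. 264.] z [0.0329 0.0576] ctr [574.  227.9] size [24.7 23.6] longdir 6.5
[498. 300.] z [0.016  0.0189] ctr [ 517.1 -375.3] size [101.   18.1] longdir 31.5
[191. 323.] z [0.0331 0.0575] ctr [462.2 217.9] size [23.5 25.1] longdir 91.2
bench 0.0005809067460381594 0.0016951438074625518
```

View pics/crop1.png

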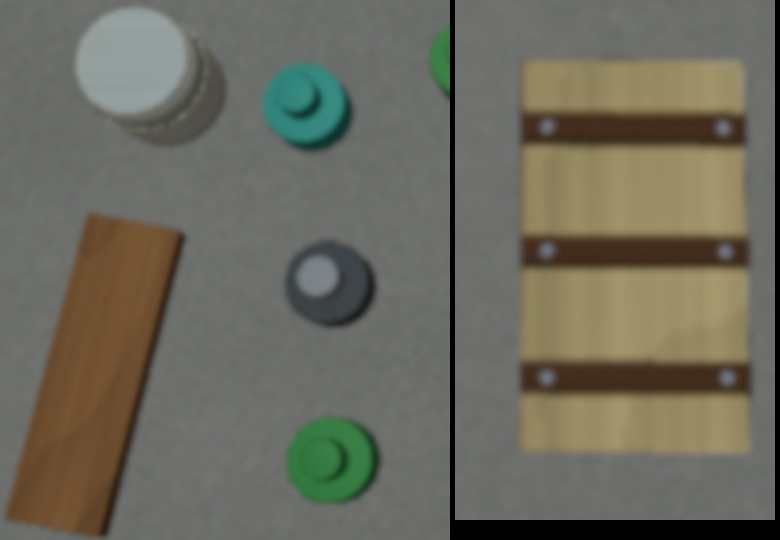

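The crop confirms it: the dark grey disc with a bright knob at top-view pixel (189,264) is the weight, and the turquoise and green ones are the look-alikes. The cloud sizes agree with the given dimensions: 200x62, 190x42, 100x17 and the base at 110 mm. Next I work out the first move, to above the wide plank.

```bash
cat > go.py <<'E'
import sys
from h import *
from scipy.spatial.transform import Rotation as Ro
def go(x,y,z,yaw):
    s=read_state();R=Ro.from_rotvec(s['tcp_rot']).as_matrix();p=np.array(s['tool_pos'])
    c=np.degrees(np.arctan2(R[1,1],R[0,1]));d=R.T@(np.array([x,y,z])-p)
    print('to',(x,y,z,yaw),'dxyz',d.round(4),'roll',round(-((yaw-c+180)%360-180),2),'| now',p.round(4),'yaw',round(c,2),'q6',round(s['q'][5],2),'w',round(s['width'],3),'t',s['time'])
if __name__=='__main__':
    a=list(map(float,sys.argv[1:]))
    for i in range(0,len(a),4): go(*a[i:i+4])
E
python3 go.py .5148 .3756 .10 80.4
```

```text
to (0.5148, 0.3756, 0.1, 80.4) dxyz [-0.3901 -0.1701  0.1027] roll -6.54 | now [0.1875 0.6477 0.2024] yaw 73.86 q6 -0.04 w 0.997 t 0.1
```

Request:
step_arm(
  commands=[
    {"fingers": -1, "dx": -0.39, "dy": -0.17, "dz": 0.06, "roll": -6.5},
    {"fingers": -1, "dx": -0.39, "dy": -0.17, "dz": 0.1, "roll": -6.5},
    {"fingers": -1, "dx": -0.39, "dy": -0.17, "dz": 0.1, "roll": -6.5},
    {"fingers": -1, "dx": -0.39, "dy": -0.17, "dz": 0.1, "roll": -6.5},
    {"fingers": -1, "dx": -0.39, "dy": -0.17, "dz": 0.1, "roll": -6.5},
    {"fingers": -1, "dx": -0.39, "dy": -0.17, "dz": 0.1, "roll": -6.5},
    {"fingers": -1, "dx": -0.39, "dy": -0.17, "dz": 0.1, "roll": -6.5},
    {"fingers": -1, "dx": -0.39, "dy": -0.17, "dz": 0.1, "roll": -6.5},
  ],
)

```text
time: 1.1
tool_pos: [0.5168, 0.3726, 0.1013]
tcp_rot: [-0.273, -3.128, 0.005]
wrist_force: [-1.0, 0.2, 0.9]
width: 1.003
grip_force: 0.0
```

```bash
python3 go.py .5148 .3756 .003 80.4
```

```text
to (0.5148, 0.3756, 0.003, 80.4) dxyz [0.0023 0.003  0.0982] roll -0.36 | now [0.5168 0.3726 0.1013] yaw 80.04 q6 -0.81 w 1.003 t 1.1
```

Request:
step_arm(
  commands=[
    {"fingers": -1, "dx": 0.001, "dy": 0.001, "dz": 0.04},
    {"fingers": -1, "dx": 0.001, "dy": 0.001, "dz": 0.075},
    {"fingers": -1, "dx": 0.001, "dy": 0.001, "dz": 0.09},
    {"fingers": -1, "dx": 0.001, "dy": 0.001, "dz": 0.09},
  ],
)

```text
invalid input
```

```bash
python3 go.py .5148 .3756 .003 80.4
```

```text
to (0.5148, 0.3756, 0.003, 80.4) dxyz [0.0023 0.003  0.0982] roll -0.36 | now [0.5168 0.3726 0.1013] yaw 80.04 q6 -0.81 w 1.003 t 1.1
```

Request:
step_arm(
  commands=[
    {"fingers": -1, "dx": 0.001, "dy": 0.002, "dz": 0.04, "roll": 0},
    {"fingers": -1, "dx": 0.001, "dy": 0.002, "dz": 0.075, "roll": 0},
    {"fingers": -1, "dx": 0.001, "dy": 0.002, "dz": 0.09, "roll": 0},
    {"fingers": -1, "dx": 0.001, "dy": 0.002, "dz": 0.09, "roll": 0},
  ],
)

```text
time: 1.6
tool_pos: [0.5129, 0.3787, 0.0125]
tcp_rot: [-0.263, -3.128, 0.003]
wrist_force: [-0.4, 0.5, -0.1]
width: 1.0
grip_force: 0.0
```

```bash
python3 go.py .5148 .3756 .003 80.4
```

```text
to (0.5148, 0.3756, 0.003, 80.4) dxyz [-0.0024 -0.0027  0.0095] roll 0.0 | now [0.5129 0.3787 0.0125] yaw 80.4 q6 -0.81 w 1.0 t 1.6
```

Request:
step_arm(
  commands=[
    {"fingers": -1, "dx": -0.002, "dy": -0.003, "dz": 0.009, "roll": 0},
    {"fingers": -1, "dx": -0.002, "dy": -0.003, "dz": 0.009, "roll": 0},
    {"fingers": 1, "dx": -0.002, "dy": -0.003, "dz": 0.009, "roll": 0},
    {"fingers": 1, "dx": -0.002, "dy": -0.003, "dz": 0.009, "roll": 0},
    {"fingers": 1, "dx": -0.002, "dy": -0.003, "dz": 0.009, "roll": 0},
    {"fingers": 1, "dx": -0.002, "dy": -0.003, "dz": 0.009, "roll": 0},
    {"fingers": 1, "dx": -0.002, "dy": -0.003, "dz": 0.009, "roll": 0},
  ],
  squeeze=60,
)

```text
time: 2.48
tool_pos: [0.5158, 0.3755, 0.0046]
tcp_rot: [-0.264, -3.13, 0.0]
wrist_force: [0.1, 0.0, -0.4]
width: -0.001
grip_force: 0.0
```

```bash
python3 go.py .5148 .3756 .10 80.4; python3 go.py .5264 -.0724 .10 89.6
```

```text
to (0.5148, 0.3756, 0.1, 80.4) dxyz [ 0.0011 -0.0001 -0.0954] roll -0.05 | now [0.5158 0.3755 0.0046] yaw 80.35 q6 -0.81 w -0.001 t 2.475
to (0.5264, -0.0724, 0.1, 89.6) dxyz [-0.0854 -0.4398 -0.0954] roll -9.25 | now [0.5158 0.3755 0.0046] yaw 80.35 q6 -0.81 w -0.001 t 2.475
```

```bash
python3 - <<'E'
from m import *
im,_=load('scene','s1');cv2.imwrite('pics/s1c.png',cv2.resize(im[40:260,240:480],None,fx=2.5,fy=2.5))
load('top','t1');comps()
E
```

```text
[304. 165.] z [0.063  0.0672] ctr [776.5  11.3] size [63.3 34.9] longdir 25.1
[439. 203.] z [0.0183 0.0218] ctr [ 729.5 -268.3] size [ 42.6 200. ] longdir 168.0
[130. 195.] z [0.0788 0.0825] ctr [702.4 347.2] size [66.8 68.7] longdir 91.1
[237. 191.] z [0.0327 0.0573] ctr [722.2 143.6] size [25.1 23.6] longdir 47.4
[182. 206.] z [0.0328 0.0574] ctr [689.6 249.4] size [24.9 24.1] longdir 47.5
[269. 267.] z [0.0186 0.0213] ctr [574.9  74.6] size [ 42.4 190.5] longdir 168.6
[109. 294.] z [0.0189 0.184 ] ctr [509.1 354.1] size [30.6 74.7] longdir 166.0
[344. 294.] z [0.0114 0.0241] ctr [526.3 -72.4] size [110.1 136.2] longdir 179.8
[419. 270.] z [0.0164 0.0193] ctr [ 573.9 -219.5] size [100.   17.1] longdir 22.3
[189. 264.] z [0.033  0.0578] ctr [574.  227.9] size [23.9 24.8] longdir 176.4
[498. 299.] z [0.0161 0.0191] ctr [ 517.2 -375.6] size [101.1  18.4] longdir 32.4
[191. 323.] z [0.0332 0.0572] ctr [462.2 218.1] size [23.5 25.3] longdir 91.6
```

View pics/s1c.png

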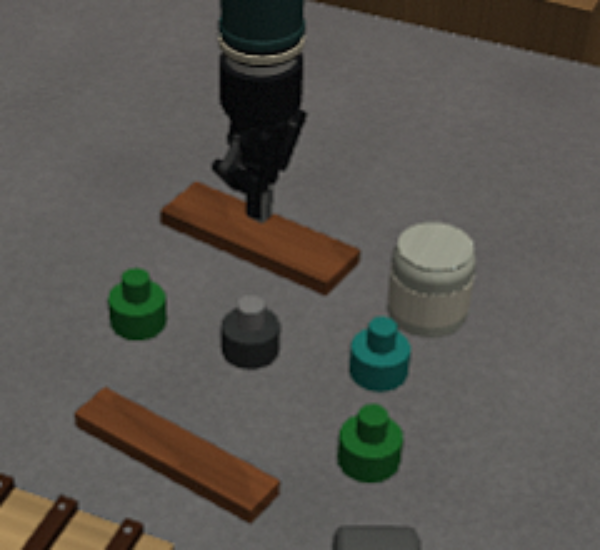

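The fingers shut without holding anything and stand over the middle of the plank, tip at about scene pixel (344,126). I need the true tip height.

```bash
python3 - <<'E'
from m import *
s=read_state();print(s['tool_pos'],s['wrist_force'],s['torque'],s['q'],s['width'],s['time'],s['joint_torque'])
P=cloud('scene');im=np.load('/tmp/scene_im.npy')
for v in range(112,134,2):print(v,P[v,344].round(3),im[v,344])
c=calibration('scene');T=np.array(c['world_to_cam']);K=np.array(c['intrinsics'])
for z in(0,.005,.018,.03):
    q=T[:3,:3]@np.array([.5158,.3755,z])+T[:3,3];p=np.array([q[0],-q[1]])/-q[2];p*=1+c['k1']*(p@p);print(z,K[0,0]*p[0]+K[0,2],K[1,1]*p[1]+K[1,2])
P=cloud('top');im=np.load('/tmp/top_im.npy').astype(int)
m=(P[...,2]>.01)&(P[...,2]<.024)&(P[...,1]>.3)&(P[...,0]<.63)&(im[...,2]>im[...,0]+25)
r=cv2.minAreaRect((P[m][:,:2]*1000).astype(np.float32));print(r)
E
```

```text
[0.51584206 0.37544285 0.00455075] [ 0.6596742  -0.41402525 -0.37142089] [ 0.01838289 -0.0122892   0.00712313] [ 5.90121904e-01  3.80770701e-01  1.84762280e+00 -4.68899019e-06
  9.13277606e-01 -8.12290276e-01] 0.0014244428297875108 2.575 [ 4.01879515e-04 -5.14124107e+01 -3.04112577e+01 -3.07168204e-05
  7.82511070e-04  1.88500991e-05]
112 [0.525 0.359 0.092] [9 9 8]
114 [0.523 0.364 0.082] [12 11 11]
116 [0.525 0.358 0.081] [10 11  9]
118 [0.521 0.369 0.067] [24 26 25]
120 [0.522 0.366 0.063] [33 35 36]
122 [0.523 0.363 0.06 ] [37 39 37]
124 [0.521 0.368 0.05 ] [33 35 34]
126 [0.522 0.367 0.045] [30 30 30]
128 [0.521 0.368 0.039] [50 52 52]
130 [0.515 0.383 0.021] [ 36  64 110]
132 [0.519 0.373 0.022] [ 36  63 105]
0 343.04306731113405 138.3318620621393
0.005 343.06582173070615 136.7216391121994
0.018 343.1254987130111 132.49493020554337
0.03 343.18125491726033 128.54112096811656
((514.1896362304688, 374.83935546875), (64.26634216308594, 199.2481689453125), 79.44292449951172)
```

The true fingertip is about 24 mm above the reported TCP: the tip's lower edge is at row 129, which puts it at z ≈ 0.028. I'll open, go lower in stages and check the force.

Request:
step_arm(
  commands=[
    {"fingers": -1, "dx": 0.001, "dy": 0, "dz": 0, "roll": 0},
    {"fingers": -1, "dx": 0.001, "dy": 0, "dz": 0, "roll": 0},
    {"fingers": -1, "dx": 0.001, "dy": 0, "dz": 0.0, "roll": 0},
    {"fingers": -1, "dx": 0.001, "dy": 0, "dz": 0.006, "roll": 0},
    {"fingers": -1, "dx": 0.001, "dy": 0, "dz": 0.012, "roll": 0},
    {"fingers": -1, "dx": 0.001, "dy": 0, "dz": 0.016, "roll": 0},
    {"fingers": -1, "dx": 0.001, "dy": 0, "dz": 0.016, "roll": 0},
  ],
)

```text
time: 3.45
tool_pos: [0.5143, 0.3753, -0.0122]
tcp_rot: [-0.264, -3.129, 0.001]
wrist_force: [-1.0, -0.5, -0.7]
width: 1.003
grip_force: 0.0
```

```bash
python3 - <<'E'
from m import *
im,_=load('scene','s2');cv2.imwrite('pics/s2c.png',cv2.resize(im[80:170,290:390],None,fx=6,fy=6,interpolation=2))
E
```

```text
(no output)
```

View pics/s2c.png

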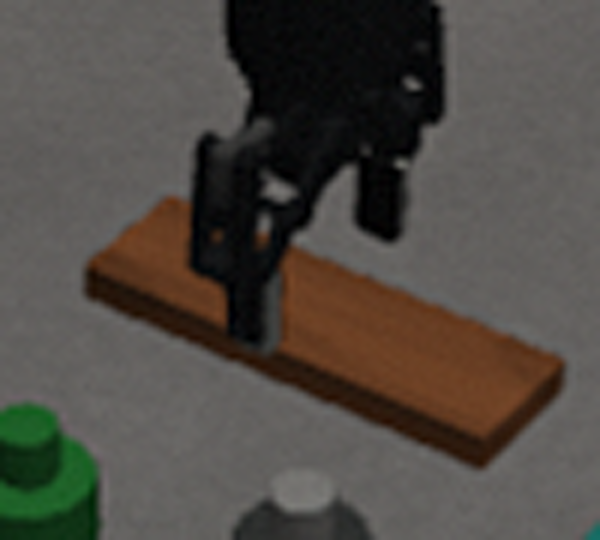

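```bash
python3 - <<'E'
from h import *
for z in(0.01,.02,.03,.04):print(z,at_z('scene',332.5,138.5,z))
E
```

```text
0.01 [0.49774954 0.352027   0.01      ]
0.02 [0.5033251  0.34029875 0.02      ]
0.03 [0.50890066 0.3285705  0.03      ]
0.04 [0.51447622 0.31684225 0.04      ]
```

The tip is at about pixel (332,138), z ≈ 0.028 with the fingers open, which agrees with a 25 mm offset plus the 13 mm swing. I descend 15 mm more and close.

Request:
step_arm(
  commands=[
    {"fingers": -1, "dx": 0.0, "dy": 0, "dz": 0.008, "roll": 0},
    {"fingers": -1, "dx": 0.0, "dy": 0, "dz": 0.015, "roll": 0},
    {"fingers": -1, "dx": 0.0, "dy": 0, "dz": 0.015, "roll": 0},
    {"fingers": 0, "dx": 0.0, "dy": 0, "dz": 0.015, "roll": 0},
    {"fingers": 0, "dx": 0.0, "dy": 0, "dz": 0.015, "roll": 0},
    {"fingers": 0, "dx": 0.0, "dy": 0, "dz": 0.015, "roll": 0},
    {"fingers": 0, "dx": 0.0, "dy": 0, "dz": 0.015, "roll": 0},
  ],
  squeeze=60,
)

```text
time: 4.38
tool_pos: [0.5154, 0.376, -0.0258]
tcp_rot: [0.264, 3.129, 0.001]
wrist_force: [0.4, 0.5, 2.8]
width: 0.706
grip_force: 67.1
```

Request:
step_arm(
  commands=[
    {"fingers": 0, "dx": 0.0, "dy": 0, "dz": -0.03, "roll": 0},
    {"fingers": 0, "dx": 0.0, "dy": 0, "dz": -0.07, "roll": 0},
    {"fingers": 0, "dx": 0.0, "dy": 0, "dz": -0.1, "roll": 0},
    {"fingers": 0, "dx": 0.0, "dy": 0, "dz": -0.1, "roll": 0},
    {"fingers": 0, "dx": 0.0, "dy": 0, "dz": -0.1, "roll": 0},
  ],
)

```text
time: 5.0
tool_pos: [0.5137, 0.3748, 0.0717]
tcp_rot: [-0.264, -3.128, 0.003]
wrist_force: [0.4, -0.0, -2.9]
width: 0.706
grip_force: 66.6
```

```bash
python3 go.py .527 -.072 .075 89.6
```

```text
to (0.527, -0.072, 0.075, 89.6) dxyz [-0.088  -0.4383 -0.0026] roll -9.24 | now [0.5137 0.3748 0.0717] yaw 80.36 q6 -0.81 w 0.706 t 5.0
```

Request:
step_arm(
  commands=[
    {"fingers": 0, "dx": -0.008, "dy": -0.04, "dz": 0, "roll": -1},
    {"fingers": 0, "dx": -0.02, "dy": -0.1, "dz": 0, "roll": -2},
    {"fingers": 0, "dx": -0.032, "dy": -0.16, "dz": 0, "roll": -3},
    {"fingers": 0, "dx": -0.044, "dy": -0.22, "dz": 0, "roll": -4.5},
    {"fingers": 0, "dx": -0.056, "dy": -0.28, "dz": 0, "roll": -6},
    {"fingers": 0, "dx": -0.068, "dy": -0.34, "dz": 0, "roll": -7},
    {"fingers": 0, "dx": -0.08, "dy": -0.4, "dz": 0, "roll": -8},
    {"fingers": 0, "dx": -0.088, "dy": -0.438, "dz": 0, "roll": -9.2},
  ],
)

```text
time: 6.0
tool_pos: [0.5259, -0.0732, 0.071]
tcp_rot: [-0.014, -3.137, -0.001]
wrist_force: [1.5, 0.1, -1.7]
width: 0.702
grip_force: 66.6
```

Request:
step_arm(
  commands=[
    {"fingers": 0, "dx": 0, "dy": 0, "dz": 0.01, "roll": 0},
    {"fingers": 0, "dx": 0, "dy": 0, "dz": 0.02, "roll": 0},
    {"fingers": 0, "dx": 0, "dy": 0, "dz": 0.03, "roll": 0},
    {"fingers": 0, "dx": 0, "dy": 0, "dz": 0.03, "roll": 0},
    {"fingers": 0, "dx": 0, "dy": 0, "dz": 0.03, "roll": 0},
  ],
)

```text
time: 6.62
tool_pos: [0.5283, -0.0702, 0.0435]
tcp_rot: [-0.01, -3.141, -0.0]
wrist_force: [0.4, 0.7, -1.2]
width: 0.706
grip_force: 66.6
```

```bash
python3 go.py .527 -.072 .00 89.6; python3 - <<'E'
from m import *
load('top','t2');P=cloud('top');im=np.load('/tmp/top_im.npy').astype(int)
m=(P[...,2]>.03)&(P[...,1]<.05)&(P[...,1]>-.2)&(P[...,0]<.66)&(im[...,2]>im[...,0]+18)
Q=P[m];print(np.median(Q[:,2]),cv2.minAreaRect((Q[:,:2]*1000).astype(np.float32)))
E
```

```text
to (0.527, -0.072, 0.0, 89.6) dxyz [ 0.0013 -0.0019  0.0435] roll 0.03 | now [ 0.5283 -0.0702  0.0435] yaw 89.63 q6 -1.74 w 0.706 t 6.625
0.08943305499013648 ((446.2265319824219, -57.257286071777344), (123.23766326904297, 124.19677734375), 79.0218276977539)
```

Request:
step_arm(
  commands=[
    {"fingers": 0, "dx": 0.001, "dy": -0.001, "dz": 0.02, "roll": 0},
    {"fingers": 0, "dx": 0.001, "dy": -0.001, "dz": 0.035, "roll": 0},
    {"fingers": 0, "dx": 0.001, "dy": -0.001, "dz": 0.043, "roll": 0},
    {"fingers": 0, "dx": 0.001, "dy": -0.001, "dz": 0.043, "roll": 0},
    {"fingers": 0, "dx": 0.001, "dy": -0.001, "dz": 0.043, "roll": 0},
  ],
)

```text
time: 7.3
tool_pos: [0.5278, -0.072, 0.001]
tcp_rot: [0.012, 3.141, -0.0]
wrist_force: [-0.0, 1.0, -1.9]
width: 0.707
grip_force: 66.6
```

```bash
python3 go.py .527 -.072 -.004 89.6; python3 - <<'E'
from m import *
im,_=load('scene','s3');cv2.imwrite('pics/s3c.png',cv2.resize(im[190:330,170:350],None,fx=4,fy=4,interpolation=2))
E
```

```text
to (0.527, -0.072, -0.004, 89.6) dxyz [ 0.0008 -0.      0.005 ] roll -0.04 | now [ 0.5278 -0.072   0.001 ] yaw 89.56 q6 -1.75 w 0.707 t 7.3
```

View pics/s3c.png

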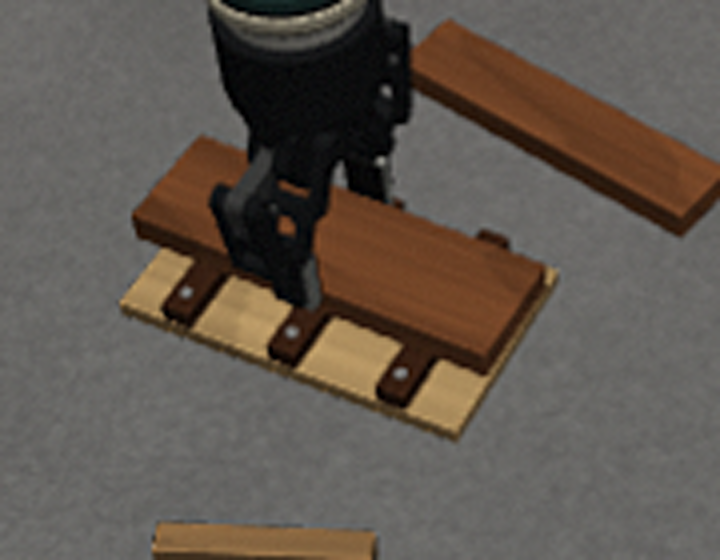

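The plank sits centred just above the bearers (bearer ends at crop pixels (185,292), (292,332) and (400,373)). I lower 4 mm, release and rise.

Request:
step_arm(
  commands=[
    {"fingers": 0, "dx": 0.001, "dy": 0, "dz": 0.003, "roll": 0},
    {"fingers": 0, "dx": 0.001, "dy": 0, "dz": 0.0045, "roll": 0},
    {"fingers": 0, "dx": 0.001, "dy": 0, "dz": 0.0045, "roll": 0},
    {"fingers": -1, "dx": 0.001, "dy": 0, "dz": 0.0045, "roll": 0},
    {"fingers": -1, "dx": 0.001, "dy": 0, "dz": 0.0045, "roll": 0},
    {"fingers": -1, "dx": 0.001, "dy": 0, "dz": 0.0045, "roll": 0},
    {"fingers": -1, "dx": 0.001, "dy": 0, "dz": -0.04, "roll": 0},
    {"fingers": -1, "dx": 0.001, "dy": 0, "dz": -0.08, "roll": 0},
  ],
)

```text
time: 8.35
tool_pos: [0.5258, -0.0718, 0.0812]
tcp_rot: [-0.012, -3.141, -0.0]
wrist_force: [0.6, 0.8, -0.0]
width: 0.993
grip_force: 0.0
```

```bash
python3 go.py .574 -.2195 .06 -67.5
```

```text
to (0.574, -0.2195, 0.06, -67.5) dxyz [-0.0493 -0.1473  0.0211] roll 157.05 | now [ 0.5258 -0.0718  0.0812] yaw 89.55 q6 -1.75 w 0.993 t 8.35
```

Request:
step_arm(
  commands=[
    {"fingers": -1, "dx": 0, "dy": -0.02, "dz": 0, "roll": 10},
    {"fingers": -1, "dx": -0.01, "dy": -0.04, "dz": 0, "roll": 20},
    {"fingers": -1, "dx": -0.02, "dy": -0.06, "dz": 0, "roll": 30},
    {"fingers": -1, "dx": -0.03, "dy": -0.09, "dz": 0, "roll": 40},
    {"fingers": -1, "dx": -0.04, "dy": -0.11, "dz": 0, "roll": 50},
    {"fingers": -1, "dx": -0.05, "dy": -0.13, "dz": 0, "roll": 60},
    {"fingers": -1, "dx": -0.05, "dy": -0.147, "dz": 0.01, "roll": 70},
    {"fingers": -1, "dx": -0.05, "dy": -0.147, "dz": 0.02, "roll": 80},
  ],
)

```text
time: 9.35
tool_pos: [0.5755, -0.2207, 0.0606]
tcp_rot: [2.037, 2.391, 0.0]
wrist_force: [-0.5, 0.3, 1.1]
width: 0.997
grip_force: 0.0
```

Request:
step_arm(
  commands=[
    {"fingers": -1, "dx": 0, "dy": 0, "dz": 0, "roll": 10},
    {"fingers": -1, "dx": 0, "dy": 0, "dz": 0, "roll": 20},
    {"fingers": -1, "dx": 0, "dy": 0, "dz": 0, "roll": 30},
    {"fingers": -1, "dx": 0, "dy": 0, "dz": 0, "roll": 40},
    {"fingers": -1, "dx": 0, "dy": 0, "dz": 0, "roll": 50},
    {"fingers": -1, "dx": 0, "dy": 0, "dz": 0, "roll": 60},
    {"fingers": -1, "dx": 0, "dy": 0, "dz": 0, "roll": 70},
    {"fingers": -1, "dx": 0, "dy": 0, "dz": 0, "roll": 77},
  ],
)

```text
time: 10.35
tool_pos: [0.5751, -0.2193, 0.0606]
tcp_rot: [-3.082, -0.607, 0.0]
wrist_force: [0.2, 0.5, 0.2]
width: 1.002
grip_force: 0.0
```

```bash
python3 - <<'E'
from m import *
load('top','t3');comps()
E
python3 go.py .574 -.2195 .0 -67.5
```

```text
[304. 165.] z [0.0631 0.0669] ctr [776.8  10.9] size [63.4 34.4] longdir 24.2
[438. 199.] z [0.0185 0.0221] ctr [ 729.3 -267.7] size [ 41.6 199.4] longdir 167.7
[130. 195.] z [0.0789 0.0825] ctr [702.4 346.3] size [68.7 67.9] longdir 87.1
[237. 191.] z [0.0325 0.0575] ctr [721.4 143.5] size [24.9 24. ] longdir 44.6
[182. 206.] z [0.0326 0.0575] ctr [689.8 248.9] size [24.6 24.4] longdir 11.0
[269. 267.] z [0.0185 0.0213] ctr [575.   74.5] size [ 42.2 190.7] longdir 168.6
[344. 293.] z [0.039  0.0429] ctr [525.9 -70.8] size [ 62.3 200.4] longdir 179.3
[414. 254.] z [0.0182 0.1844] ctr [ 568.1 -178.9] size [ 6.2 35. ] longdir 136.9
[189. 264.] z [0.033  0.0574] ctr [573.6 227.4] size [24.7 23.1] longdir 18.3
[403. 272.] z [0.1765 0.1976] ctr [ 548.1 -155.4] size [23.8  4.1] longdir 22.9
[425. 279.] z [0.0172 0.1866] ctr [ 550.6 -188.3] size [32.6  6.5] longdir 80.7
[493. 292.] z [0.0161 0.0192] ctr [ 527.3 -369.3] size [78.1 17.3] longdir 33.2
[191. 323.] z [0.0331 0.0577] ctr [462.2 218.2] size [23.4 25.8] longdir 91.0
to (0.574, -0.2195, 0.0, -67.5) dxyz [-0.0011 -0.0002  0.0606] roll -0.38 | now [ 0.5751 -0.2193  0.0606] yaw -67.88 q6 0.78 w 1.004 t 10.4
```

Request:
step_arm(
  commands=[
    {"fingers": 0, "dx": -0.001, "dy": 0, "dz": 0.04, "roll": 0},
    {"fingers": 0, "dx": -0.001, "dy": 0, "dz": 0.07, "roll": 0},
    {"fingers": 0, "dx": -0.001, "dy": 0, "dz": 0.081, "roll": 0},
    {"fingers": 0, "dx": -0.001, "dy": 0, "dz": 0.081, "roll": 0},
    {"fingers": 1, "dx": -0.001, "dy": 0, "dz": 0.081, "roll": 0},
    {"fingers": 1, "dx": -0.001, "dy": 0, "dz": 0.081, "roll": 0},
    {"fingers": 1, "dx": -0.001, "dy": 0, "dz": 0.081, "roll": 0},
    {"fingers": 1, "dx": -0.001, "dy": 0, "dz": 0.081, "roll": 0},
  ],
  squeeze=40,
)

```text
time: 11.4
tool_pos: [0.5758, -0.2204, -0.0186]
tcp_rot: [3.079, 0.614, 0.004]
wrist_force: [-0.5, -0.5, 6.7]
width: 0.175
grip_force: 40.5
```

```bash
python3 go.py .466 -.0717 .07 -0.4
```

```text
to (0.466, -0.0717, 0.07, -0.4) dxyz [-0.0441 -0.1792 -0.0891] roll -67.04 | now [ 0.5758 -0.2204 -0.0186] yaw -67.44 q6 0.77 w 0.175 t 11.4
```

Request:
step_arm(
  commands=[
    {"fingers": 1, "dx": 0, "dy": 0, "dz": -0.04, "roll": 0},
    {"fingers": 1, "dx": 0, "dy": 0, "dz": -0.085, "roll": 0},
    {"fingers": 1, "dx": -0.01, "dy": -0.03, "dz": -0.09, "roll": -10},
    {"fingers": 1, "dx": -0.015, "dy": -0.06, "dz": -0.09, "roll": -20},
    {"fingers": 1, "dx": -0.022, "dy": -0.09, "dz": -0.09, "roll": -30},
    {"fingers": 1, "dx": -0.03, "dy": -0.12, "dz": -0.09, "roll": -40},
    {"fingers": 1, "dx": -0.037, "dy": -0.15, "dz": -0.09, "roll": -50},
    {"fingers": 1, "dx": -0.044, "dy": -0.179, "dz": -0.09, "roll": -60},
  ],
)

```text
time: 12.4
tool_pos: [0.464, -0.0704, 0.0696]
tcp_rot: [-2.355, -2.079, -0.0]
wrist_force: [-0.8, 0.2, 0.1]
width: 0.169
grip_force: 39.8
```

Request:
step_arm(
  commands=[
    {"fingers": 1, "dx": 0, "dy": 0, "dz": 0.01, "roll": -7},
    {"fingers": 1, "dx": 0, "dy": 0, "dz": 0.02, "roll": -7},
    {"fingers": 1, "dx": 0, "dy": 0, "dz": 0.02, "roll": -7},
    {"fingers": 1, "dx": 0, "dy": 0, "dz": 0.02, "roll": -7},
  ],
)

```text
time: 12.9
tool_pos: [0.4651, -0.0715, 0.0496]
tcp_rot: [-2.232, -2.211, 0.0]
wrist_force: [-0.1, -0.9, -1.0]
width: 0.169
grip_force: 39.8
```

```bash
python3 go.py .466 -.072 .023 -0.4
```

```text
to (0.466, -0.072, 0.023, -0.4) dxyz [-0.0005  0.0009  0.0266] roll -0.14 | now [ 0.4651 -0.0715  0.0496] yaw -0.54 q6 -0.2 w 0.169 t 12.9
```

Request:
step_arm(
  commands=[
    {"fingers": 1, "dx": 0, "dy": 0.001, "dz": 0.015, "roll": 0},
    {"fingers": 1, "dx": 0, "dy": 0.001, "dz": 0.024, "roll": 0},
    {"fingers": 1, "dx": 0, "dy": 0.001, "dz": 0.027, "roll": 0},
    {"fingers": 1, "dx": 0, "dy": 0.001, "dz": 0.027, "roll": 0},
    {"fingers": 1, "dx": 0, "dy": 0.001, "dz": 0.027, "roll": 0},
  ],
)

```text
time: 13.52
tool_pos: [0.4661, -0.0713, 0.0227]
tcp_rot: [2.23, 2.212, 0.0]
wrist_force: [0.2, -0.3, -1.1]
width: 0.173
grip_force: 39.8
```

```bash
python3 go.py .466 -.072 .022 -0.4;python3 - <<'E'
from m import *
im,_=load('scene','s4');cv2.imwrite('pics/s4c.png',cv2.resize(im[190:330,170:350],None,fx=4,fy=4,interpolation=2))
E
```

```text
to (0.466, -0.072, 0.022, -0.4) dxyz [-0.0007 -0.0001  0.0007] roll -0.05 | now [ 0.4661 -0.0713  0.0227] yaw -0.45 q6 -0.2 w 0.173 t 13.525
```

View pics/s4c.png

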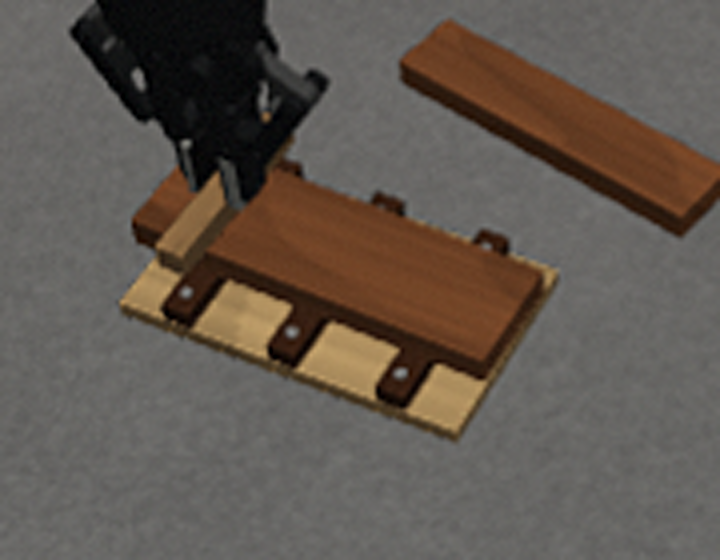

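The stick lies across the plank above the near bearer, its near end at (175,258). I lower 1.5 mm, release and rise.

Request:
step_arm(
  commands=[
    {"fingers": 1, "dx": 0, "dy": 0, "dz": 0.0015, "roll": 0},
    {"fingers": 1, "dx": 0, "dy": 0, "dz": 0.0015, "roll": 0},
    {"fingers": 0.3, "dx": 0, "dy": 0, "dz": 0.0, "roll": 0},
    {"fingers": 0.3, "dx": 0, "dy": 0, "dz": 0.0, "roll": 0},
    {"fingers": 0.3, "dx": 0, "dy": 0, "dz": -0.002, "roll": 0},
    {"fingers": 0.3, "dx": 0, "dy": 0, "dz": -0.04, "roll": 0},
    {"fingers": 0.3, "dx": 0, "dy": 0, "dz": -0.08, "roll": 0},
    {"fingers": 0, "dx": 0, "dy": 0, "dz": -0.08, "roll": 0},
  ],
)

```text
time: 14.58
tool_pos: [0.4692, -0.0719, 0.1065]
tcp_rot: [2.225, 2.208, 0.007]
wrist_force: [0.3, -0.7, 0.5]
width: 0.501
grip_force: 0.0
```

```bash
python3 go.py .517 -.3755 .06 -58
```

```text
to (0.517, -0.3755, 0.06, -58.0) dxyz [-0.3031  0.0497  0.0473] roll 57.56 | now [ 0.4692 -0.0719  0.1065] yaw -0.44 q6 -0.2 w 0.501 t 14.575
```

Request:
step_arm(
  commands=[
    {"fingers": 0, "dx": -0.05, "dy": 0.01, "dz": 0, "roll": 10},
    {"fingers": 0, "dx": -0.1, "dy": 0.02, "dz": 0, "roll": 20},
    {"fingers": 0, "dx": -0.15, "dy": 0.03, "dz": 0.01, "roll": 30},
    {"fingers": 0, "dx": -0.2, "dy": 0.035, "dz": 0.02, "roll": 40},
    {"fingers": 0, "dx": -0.25, "dy": 0.04, "dz": 0.03, "roll": 50},
    {"fingers": 0, "dx": -0.303, "dy": 0.05, "dz": 0.045, "roll": 57.5},
    {"fingers": 0, "dx": -0.303, "dy": 0.05, "dz": 0.045, "roll": 57.5},
    {"fingers": 0, "dx": -0.303, "dy": 0.05, "dz": 0.045, "roll": 57.5},
  ],
)

```text
time: 15.58
tool_pos: [0.5124, -0.3737, 0.056]
tcp_rot: [-3.017, -0.867, 0.002]
wrist_force: [0.3, -0.4, -0.3]
width: 0.503
grip_force: 0.0
```

```bash
python3 go.py .517 -.3755 -.018 -58;python3 - <<'E'
from m import *
load('top','t4');comps()
E
```

```text
to (0.517, -0.3755, -0.018, -58.0) dxyz [0.003  0.0042 0.074 ] roll 0.06 | now [ 0.5124 -0.3737  0.056 ] yaw -57.94 q6 0.34 w 0.503 t 15.575
[304. 165.] z [0.0631 0.0669] ctr [776.4  11. ] size [64.  34.3] longdir 25.0
[439. 203.] z [0.0183 0.0221] ctr [ 729.1 -267.5] size [ 42.  198.9] longdir 169.5
[130. 195.] z [0.0789 0.0824] ctr [702. 346.] size [68.4 68.5] longdir 155.7
[237. 191.] z [0.0326 0.0575] ctr [721.7 143.7] size [25.1 24.3] longdir 47.2
[182. 206.] z [0.0328 0.0574] ctr [689.7 249.4] size [24.9 24.3] longdir 0.2
[269. 267.] z [0.0186 0.0213] ctr [574.6  74.5] size [ 42.4 189.9] longdir 168.6
[344. 293.] z [0.0395 0.0561] ctr [465.  -70.4] size [99.3 16. ] longdir 89.3
[189. 264.] z [0.0329 0.0577] ctr [574. 228.] size [23.4 24.7] longdir 179.6
[505. 301.] z [0.1513 0.1944] ctr [ 491.1 -336.2] size [25.6 52.9] longdir 131.9
[191. 323.] z [0.033  0.0574] ctr [462.2 218. ] size [23.4 25.4] longdir 91.4
```

Request:
step_arm(
  commands=[
    {"fingers": 0, "dx": 0.002, "dy": 0.003, "dz": 0.035, "roll": 0},
    {"fingers": 0, "dx": 0.002, "dy": 0.003, "dz": 0.055, "roll": 0},
    {"fingers": 0, "dx": 0.002, "dy": 0.003, "dz": 0.055, "roll": 0},
    {"fingers": 0, "dx": 0.002, "dy": 0.003, "dz": 0.055, "roll": 0},
  ],
)

```text
time: 16.12
tool_pos: [0.5173, -0.376, 0.0034]
tcp_rot: [3.018, 0.868, 0.001]
wrist_force: [0.1, 0.7, 0.4]
width: 0.5
grip_force: 0.0
```

```bash
python3 go.py .517 -.3755 -.0175 -58
```

```text
to (0.517, -0.3755, -0.0175, -58.0) dxyz [-0.     -0.0006  0.0209] roll 0.09 | now [ 0.5173 -0.376   0.0034] yaw -57.91 q6 0.34 w 0.5 t 16.125
```

Request:
step_arm(
  commands=[
    {"fingers": 0, "dx": 0, "dy": 0, "dz": 0.012, "roll": 0},
    {"fingers": 0, "dx": 0, "dy": 0, "dz": 0.021, "roll": 0},
    {"fingers": 0, "dx": 0, "dy": 0, "dz": 0.021, "roll": 0},
    {"fingers": 1, "dx": 0, "dy": 0, "dz": 0.021, "roll": 0},
    {"fingers": 1, "dx": 0, "dy": 0, "dz": 0.021, "roll": 0},
    {"fingers": 1, "dx": 0, "dy": 0, "dz": 0.021, "roll": 0},
    {"fingers": 1, "dx": 0, "dy": 0, "dz": 0.021, "roll": 0},
  ],
)

```text
time: 17.0
tool_pos: [0.5171, -0.3763, -0.0181]
tcp_rot: [3.019, 0.867, 0.001]
wrist_force: [0.1, -0.1, 1.3]
width: 0.17
grip_force: 40.2
```

```bash
python3 go.py .586 -.072 .07 -.4
```

```text
to (0.586, -0.072, 0.07, -0.4) dxyz [ 0.22   -0.2213 -0.0882] roll -57.54 | now [ 0.5171 -0.3763 -0.0181] yaw -57.94 q6 0.34 w 0.17 t 17.0
```

Request:
step_arm(
  commands=[
    {"fingers": 1, "dx": 0, "dy": 0, "dz": -0.05, "roll": 0},
    {"fingers": 1, "dx": 0.02, "dy": -0.02, "dz": -0.09, "roll": -8},
    {"fingers": 1, "dx": 0.06, "dy": -0.06, "dz": -0.09, "roll": -18},
    {"fingers": 1, "dx": 0.1, "dy": -0.1, "dz": -0.09, "roll": -28},
    {"fingers": 1, "dx": 0.14, "dy": -0.14, "dz": -0.09, "roll": -38},
    {"fingers": 1, "dx": 0.18, "dy": -0.18, "dz": -0.09, "roll": -48},
    {"fingers": 1, "dx": 0.22, "dy": -0.22, "dz": -0.09, "roll": -57.5},
    {"fingers": 1, "dx": 0.22, "dy": -0.22, "dz": -0.09, "roll": -57.5},
  ],
)

```text
time: 18.0
tool_pos: [0.587, -0.0691, 0.0716]
tcp_rot: [-2.224, -2.219, -0.001]
wrist_force: [-0.8, -0.1, 0.1]
width: 0.17
grip_force: 40.0
```

Request:
step_arm(
  commands=[
    {"fingers": 1, "dx": 0, "dy": 0, "dz": 0.015, "roll": 0},
    {"fingers": 1, "dx": 0, "dy": 0, "dz": 0.02, "roll": 0},
    {"fingers": 1, "dx": 0, "dy": 0, "dz": 0.02, "roll": 0},
    {"fingers": 1, "dx": 0, "dy": 0, "dz": 0.02, "roll": 0},
  ],
)

```text
time: 18.5
tool_pos: [0.5864, -0.0739, 0.0515]
tcp_rot: [-2.232, -2.211, 0.0]
wrist_force: [0.2, 0.4, -0.5]
width: 0.17
grip_force: 40.0
```

```bash
python3 go.py .586 -.072 .0225 -.4
```

```text
to (0.586, -0.072, 0.0225, -0.4) dxyz [ 0.0019 -0.0004  0.029 ] roll -0.14 | now [ 0.5864 -0.0739  0.0515] yaw -0.54 q6 -0.16 w 0.17 t 18.5
```

Request:
step_arm(
  commands=[
    {"fingers": 1, "dx": 0.002, "dy": 0, "dz": 0.015, "roll": 0},
    {"fingers": 1, "dx": 0.002, "dy": 0, "dz": 0.024, "roll": 0},
    {"fingers": 1, "dx": 0.002, "dy": 0, "dz": 0.028, "roll": 0},
    {"fingers": 1, "dx": 0.002, "dy": 0, "dz": 0.03, "roll": 0},
    {"fingers": 1, "dx": 0.002, "dy": 0, "dz": 0.03, "roll": 0},
    {"fingers": 1, "dx": 0.002, "dy": 0, "dz": 0.03, "roll": 0},
  ],
)

```text
time: 19.25
tool_pos: [0.5867, -0.0708, 0.0219]
tcp_rot: [2.23, 2.213, 0.0]
wrist_force: [-1.2, 1.1, 3.4]
width: 0.17
grip_force: 40.4
```

```bash
python3 go.py .586 -.072 .022 -.4
```

```text
to (0.586, -0.072, 0.022, -0.4) dxyz [-0.0012 -0.0007 -0.0001] roll -0.04 | now [ 0.5867 -0.0708  0.0219] yaw -0.44 q6 -0.15 w 0.17 t 19.25
```

Request:
step_arm(
  commands=[
    {"fingers": 0.3, "dx": 0, "dy": 0, "dz": -0.001, "roll": 0},
    {"fingers": 0.3, "dx": 0, "dy": 0, "dz": -0.001, "roll": 0},
    {"fingers": 0.3, "dx": 0, "dy": 0, "dz": -0.003, "roll": 0},
    {"fingers": 0.3, "dx": 0, "dy": 0, "dz": -0.04, "roll": 0},
    {"fingers": 0.3, "dx": 0, "dy": 0, "dz": -0.07, "roll": 0},
    {"fingers": 0, "dx": 0, "dy": 0, "dz": -0.07, "roll": 0},
  ],
)

```text
time: 20.0
tool_pos: [0.5894, -0.0714, 0.095]
tcp_rot: [2.226, 2.209, 0.006]
wrist_force: [-0.4, 0.9, -0.4]
width: 0.497
grip_force: 0.0
```

```bash
python3 go.py .5748 .0745 .06 78.6
```

```text
to (0.5748, 0.0745, 0.06, 78.6) dxyz [ 0.1458 -0.0159  0.0347] roll -79.04 | now [ 0.5894 -0.0714  0.095 ] yaw -0.44 q6 -0.15 w 0.497 t 20.0
```

Request:
step_arm(
  commands=[
    {"fingers": -1, "dx": 0.02, "dy": 0, "dz": 0, "roll": -10},
    {"fingers": -1, "dx": 0.05, "dy": 0, "dz": 0, "roll": -20},
    {"fingers": -1, "dx": 0.08, "dy": -0.01, "dz": 0, "roll": -30},
    {"fingers": -1, "dx": 0.11, "dy": -0.01, "dz": 0, "roll": -40},
    {"fingers": -1, "dx": 0.146, "dy": -0.013, "dz": 0.01, "roll": -50},
    {"fingers": -1, "dx": 0.146, "dy": -0.013, "dz": 0.02, "roll": -60},
    {"fingers": -1, "dx": 0.146, "dy": -0.013, "dz": 0.03, "roll": -70},
    {"fingers": -1, "dx": 0.146, "dy": -0.013, "dz": 0.03, "roll": -79},
  ],
)

```text
time: 21.0
tool_pos: [0.5724, 0.0753, 0.0588]
tcp_rot: [-0.304, -3.122, 0.001]
wrist_force: [0.1, 0.3, -0.1]
width: 0.999
grip_force: 0.0
```

Request:
step_arm(
  commands=[
    {"fingers": -1, "dx": 0, "dy": 0, "dz": 0.02, "roll": 0},
    {"fingers": -1, "dx": 0, "dy": 0, "dz": 0.03, "roll": 0},
    {"fingers": -1, "dx": 0, "dy": 0, "dz": 0.03, "roll": 0},
  ],
)

```text
time: 21.38
tool_pos: [0.5727, 0.075, 0.0293]
tcp_rot: [-0.315, -3.122, 0.001]
wrist_force: [-0.2, -1.1, -0.6]
width: 0.999
grip_force: 0.0
```

```bash
python3 go.py .5748 .0745 -.021 78.6;python3 - <<'E'
from m import *
load('top','t5');comps()
E
```

```text
to (0.5748, 0.0745, -0.021, 78.6) dxyz [-0.0023  0.      0.0502] roll -0.13 | now [0.5727 0.075  0.0293] yaw 78.47 q6 -1.28 w 0.999 t 21.375
[304. 165.] z [0.063 0.067] ctr [776.6  11.2] size [64.1 33.8] longdir 24.5
[439. 203.] z [0.0184 0.0217] ctr [ 728.9 -268.2] size [ 42.5 199.5] longdir 168.0
[130. 195.] z [0.0789 0.0823] ctr [702.7 345.8] size [68.  68.1] longdir 92.2
[236. 183.] z [0.0339 0.0575] ctr [725.8 144.1] size [17.3 25.2] longdir 95.6
[180. 205.] z [0.0334 0.0577] ctr [689.8 249.1] size [24.7 24.8] longdir 178.5
[344. 293.] z [0.0399 0.0573] ctr [525.9 -69.6] size [137.5  99.7] longdir 0.9
[184. 264.] z [0.0346 0.0579] ctr [573.9 228.2] size [25.4 21.5] longdir 10.4
[304. 264.] z [0.1542 0.1748] ctr [562.    8.9] size [21.3  5. ] longdir 1.1
[264. 291.] z [0.0188 0.146 ] ctr [543.4  60.3] size [ 8.8 47.7] longdir 118.0
```

Request:
step_arm(
  commands=[
    {"fingers": -1, "dx": -0.002, "dy": 0, "dz": 0.03, "roll": 0},
    {"fingers": -1, "dx": -0.002, "dy": 0, "dz": 0.045, "roll": 0},
    {"fingers": -1, "dx": -0.002, "dy": 0, "dz": 0.0485, "roll": 0},
    {"fingers": -1, "dx": -0.002, "dy": 0, "dz": 0.0485, "roll": 0},
    {"fingers": 0.4, "dx": -0.002, "dy": 0, "dz": 0.0485, "roll": 0},
    {"fingers": 0.4, "dx": -0.002, "dy": 0, "dz": 0.0485, "roll": 0},
    {"fingers": 0.4, "dx": -0.002, "dy": 0, "dz": 0.0485, "roll": 0},
    {"fingers": 0.4, "dx": -0.002, "dy": 0, "dz": 0.0485, "roll": 0},
  ],
  squeeze=50,
)

```text
time: 22.42
tool_pos: [0.5776, 0.0749, -0.0158]
tcp_rot: [0.313, 3.124, 0.001]
wrist_force: [-0.5, -0.2, 6.5]
width: 0.466
grip_force: 51.0
```

```bash
python3 go.py .5264 -.0715 .07 89.6
```

```text
to (0.5264, -0.0715, 0.07, 89.6) dxyz [ 0.021  -0.1536 -0.0859] roll -11.05 | now [ 0.5776  0.0749 -0.0158] yaw 78.55 q6 -1.28 w 0.466 t 22.425
```

Request:
step_arm(
  commands=[
    {"fingers": 0.4, "dx": 0, "dy": 0, "dz": -0.03, "roll": 0},
    {"fingers": 0.4, "dx": 0, "dy": 0, "dz": -0.07, "roll": 0},
    {"fingers": 0.4, "dx": 0, "dy": 0, "dz": -0.09, "roll": 0},
    {"fingers": 0.4, "dx": 0.005, "dy": -0.04, "dz": -0.09, "roll": -3},
    {"fingers": 0.4, "dx": 0.01, "dy": -0.08, "dz": -0.09, "roll": -6},
    {"fingers": 0.4, "dx": 0.015, "dy": -0.12, "dz": -0.09, "roll": -9},
    {"fingers": 0.4, "dx": 0.019, "dy": -0.153, "dz": -0.09, "roll": -11},
    {"fingers": 0.4, "dx": 0.019, "dy": -0.153, "dz": -0.09, "roll": -11},
  ],
)

```text
time: 23.42
tool_pos: [0.5261, -0.073, 0.0722]
tcp_rot: [-0.017, -3.14, 0.0]
wrist_force: [-0.1, 0.8, -1.0]
width: 0.471
grip_force: 50.9
```

Request:
step_arm(
  commands=[
    {"fingers": 0.4, "dx": 0, "dy": 0, "dz": 0.01, "roll": 0},
    {"fingers": 0.4, "dx": 0, "dy": 0, "dz": 0.015, "roll": 0},
    {"fingers": 0.4, "dx": 0, "dy": 0, "dz": 0.015, "roll": 0},
    {"fingers": 0.4, "dx": 0, "dy": 0, "dz": 0.015, "roll": 0},
  ],
)

```text
time: 23.92
tool_pos: [0.5278, -0.0708, 0.0579]
tcp_rot: [-0.011, -3.141, -0.0]
wrist_force: [0.3, -0.2, -0.3]
width: 0.465
grip_force: 50.9
```

```bash
python3 go.py .529 -.0715 .0402 89.6;python3 - <<'E'
from m import *
im,_=load('scene','s5');cv2.imwrite('pics/s5c.png',cv2.resize(im[190:330,170:350],None,fx=4,fy=4,interpolation=2))
E
```

```text
to (0.529, -0.0715, 0.0402, 89.6) dxyz [-0.0012 -0.0007  0.0177] roll 0.01 | now [ 0.5278 -0.0708  0.0579] yaw 89.61 q6 -1.74 w 0.465 t 23.925
```

View pics/s5c.png

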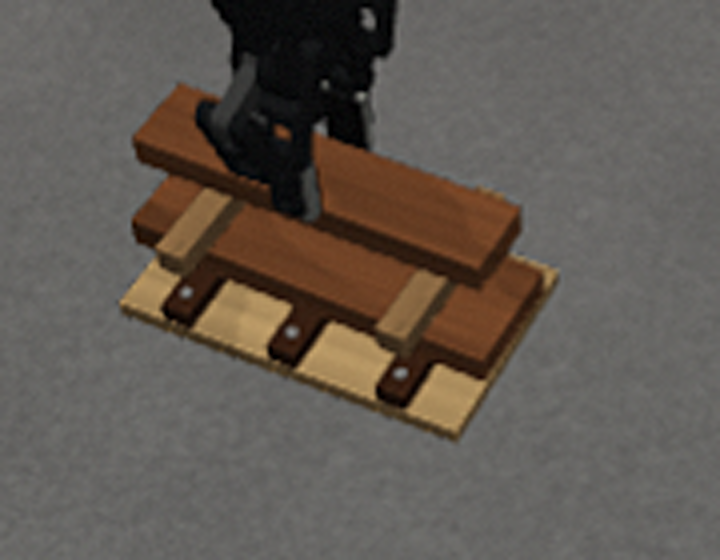

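Both sticks are over the end bearers (near ends at (175,258) and (395,335)), and the narrow plank hovers centred above them. I lower it until it touches.

Request:
step_arm(
  commands=[
    {"fingers": 0.4, "dx": -0.001, "dy": -0.001, "dz": 0.008, "roll": 0},
    {"fingers": 0.4, "dx": -0.001, "dy": -0.001, "dz": 0.013, "roll": 0},
    {"fingers": 0.4, "dx": -0.001, "dy": -0.001, "dz": 0.016, "roll": 0},
    {"fingers": 0.4, "dx": -0.001, "dy": -0.001, "dz": 0.017, "roll": 0},
    {"fingers": 0.4, "dx": -0.001, "dy": -0.001, "dz": 0.017, "roll": 0},
    {"fingers": 0.4, "dx": -0.001, "dy": -0.001, "dz": 0.017, "roll": 0},
  ],
)

```text
time: 24.72
tool_pos: [0.5288, -0.0724, 0.0413]
tcp_rot: [0.012, 3.141, -0.0]
wrist_force: [0.4, -0.3, -0.9]
width: 0.466
grip_force: 50.9
```

Request:
step_arm(
  commands=[
    {"fingers": 0.4, "dx": 0, "dy": 0, "dz": 0.001, "roll": 0},
    {"fingers": 0.4, "dx": 0, "dy": 0, "dz": 0.0015, "roll": 0},
    {"fingers": 0.4, "dx": 0, "dy": 0, "dz": 0.0015, "roll": 0},
    {"fingers": -0.6, "dx": 0, "dy": 0, "dz": 0.001, "roll": 0},
    {"fingers": -0.6, "dx": 0, "dy": 0, "dz": 0.0, "roll": 0},
    {"fingers": -0.6, "dx": 0, "dy": 0, "dz": 0.0, "roll": 0},
    {"fingers": -0.6, "dx": 0, "dy": 0, "dz": -0.04, "roll": 0},
    {"fingers": -0.6, "dx": 0, "dy": 0, "dz": -0.08, "roll": 0},
  ],
)

```text
time: 25.72
tool_pos: [0.5279, -0.0722, 0.1211]
tcp_rot: [-0.012, -3.14, -0.001]
wrist_force: [1.1, -0.3, 1.1]
width: 0.801
grip_force: 0.0
```

```bash
python3 go.py .574 .2278 .1 89.6
```

```text
to (0.574, 0.2278, 0.1, 89.6) dxyz [-0.0439  0.3004  0.0211] roll -0.05 | now [ 0.5279 -0.0722  0.1211] yaw 89.55 q6 -1.75 w 0.801 t 25.725
```

Request:
step_arm(
  commands=[
    {"fingers": 0, "dx": -0.01, "dy": 0.04, "dz": 0, "roll": 0},
    {"fingers": 0, "dx": -0.015, "dy": 0.1, "dz": 0, "roll": 0},
    {"fingers": 0, "dx": -0.02, "dy": 0.16, "dz": 0, "roll": 0},
    {"fingers": 0, "dx": -0.03, "dy": 0.22, "dz": 0, "roll": 0},
    {"fingers": 0, "dx": -0.04, "dy": 0.27, "dz": 0.01, "roll": 0},
    {"fingers": 0, "dx": -0.044, "dy": 0.3, "dz": 0.02, "roll": 0},
    {"fingers": 0, "dx": -0.044, "dy": 0.3, "dz": 0.02, "roll": 0},
    {"fingers": 0, "dx": -0.044, "dy": 0.3, "dz": 0.02, "roll": 0},
  ],
)

```text
time: 26.72
tool_pos: [0.5747, 0.2268, 0.1008]
tcp_rot: [-0.012, -3.141, 0.001]
wrist_force: [-0.5, -0.1, 0.5]
width: 0.502
grip_force: 0.0
```

```bash
python3 - <<'E'
from m import *
load('top','t6');comps()
E
python3 go.py .574 .2278 .022 89.6
```

```text
[304. 165.] z [0.0628 0.067 ] ctr [776.4  10.7] size [63.2 34.6] longdir 25.3
[439. 203.] z [0.0183 0.0219] ctr [ 729.5 -267.7] size [ 42.6 199.2] longdir 168.9
[237. 191.] z [0.0326 0.0575] ctr [722.  143.6] size [24.5 23.9] longdir 52.1
[182. 206.] z [0.0329 0.0574] ctr [689.5 249.3] size [25.2 24.2] longdir 46.9
[344. 293.] z [0.0546 0.0763] ctr [526.9 -71.3] size [ 42.2 189.4] longdir 180.0
[190. 265.] z [0.0336 0.1894] ctr [568.  185.5] size [16.2 28.7] longdir 97.6
[191. 323.] z [0.0332 0.0579] ctr [462.2 218.1] size [23.4 25.4] longdir 91.1
to (0.574, 0.2278, 0.022, 89.6) dxyz [0.0009 0.0014 0.0791] roll -0.08 | now [0.5749 0.2264 0.1011] yaw 89.52 q6 -1.23 w 0.497 t 26.775
```

Request:
step_arm(
  commands=[
    {"fingers": 0, "dx": 0.0, "dy": 0.001, "dz": 0.03, "roll": 0},
    {"fingers": 0, "dx": 0.0, "dy": 0.001, "dz": 0.06, "roll": 0},
    {"fingers": 0, "dx": 0.0, "dy": 0.001, "dz": 0.078, "roll": 0},
    {"fingers": 0, "dx": 0.0, "dy": 0.001, "dz": 0.081, "roll": 0},
    {"fingers": 0, "dx": 0.0, "dy": 0.001, "dz": 0.081, "roll": 0},
  ],
  squeeze=80,
)

```text
time: 27.4
tool_pos: [0.5757, 0.2281, 0.0209]
tcp_rot: [0.013, 3.14, 0.001]
wrist_force: [0.1, 0.3, -1.0]
width: 0.498
grip_force: 0.0
```

```bash
python3 go.py .574 .2278 .02 89.6; python3 - <<'E'
from m import *
im,_=load('scene','s6');cv2.imwrite('pics/s6c.png',cv2.resize(im[110:210,280:400],None,fx=5,fy=5,interpolation=2))
E
```

```text
to (0.574, 0.2278, 0.02, 89.6) dxyz [ 0.0017 -0.0003  0.0009] roll -0.08 | now [0.5757 0.2281 0.0209] yaw 89.52 q6 -1.23 w 0.498 t 27.4
```

View pics/s6c.png

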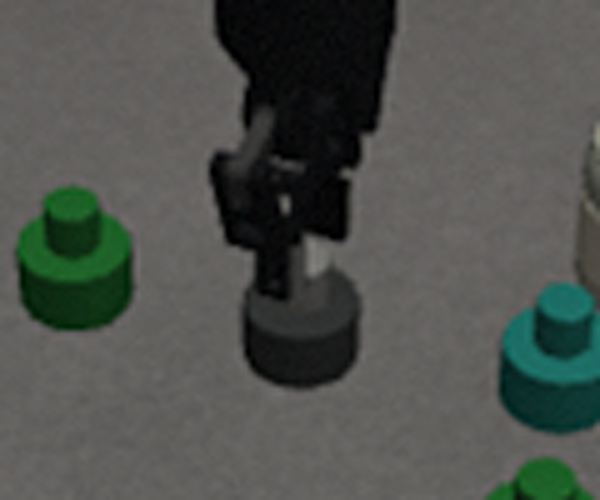

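The open fingers straddle the knob (about (315,258) in the crop), with their tips just above the disc. I close.

Request:
step_arm(
  commands=[
    {"fingers": 0, "dx": 0.001, "dy": 0, "dz": -0.001, "roll": 0},
    {"fingers": 1, "dx": 0.001, "dy": 0, "dz": -0.001, "roll": 0},
    {"fingers": 1, "dx": 0.001, "dy": 0, "dz": -0.001, "roll": 0},
    {"fingers": 1, "dx": 0.001, "dy": 0, "dz": -0.001, "roll": 0},
    {"fingers": 1, "dx": 0.001, "dy": 0, "dz": -0.001, "roll": 0},
  ],
  squeeze=80,
)

```text
time: 28.08
tool_pos: [0.5749, 0.2283, 0.0225]
tcp_rot: [0.012, 3.14, 0.0]
wrist_force: [-2.0, -3.0, 6.0]
width: 0.247
grip_force: 78.2
```

Request:
step_arm(
  commands=[
    {"fingers": 1, "dx": 0, "dy": 0, "dz": -0.01, "roll": 0},
    {"fingers": 1, "dx": 0, "dy": 0, "dz": -0.02, "roll": 0},
    {"fingers": 1, "dx": 0, "dy": 0, "dz": -0.03, "roll": 0},
    {"fingers": 1, "dx": 0, "dy": 0, "dz": -0.03, "roll": 0},
  ],
)

```text
time: 28.58
tool_pos: [0.575, 0.2287, 0.0524]
tcp_rot: [0.012, 3.139, 0.001]
wrist_force: [0.8, -0.4, -5.3]
width: 0.252
grip_force: 78.6
```

```bash
python3 go.py .5264 -.0717 .14 89.6; python3 - <<'E'
from m import *
im,_=load('scene','s7');cv2.imwrite('pics/s7c.png',cv2.resize(im[90:210,280:400],None,fx=5,fy=5,interpolation=2))
E
```

```text
to (0.5264, -0.0717, 0.14, 89.6) dxyz [ 0.0461 -0.3007 -0.088 ] roll -0.04 | now [0.575  0.2287 0.0524] yaw 89.56 q6 -1.22 w 0.252 t 28.575
```

View pics/s7c.png

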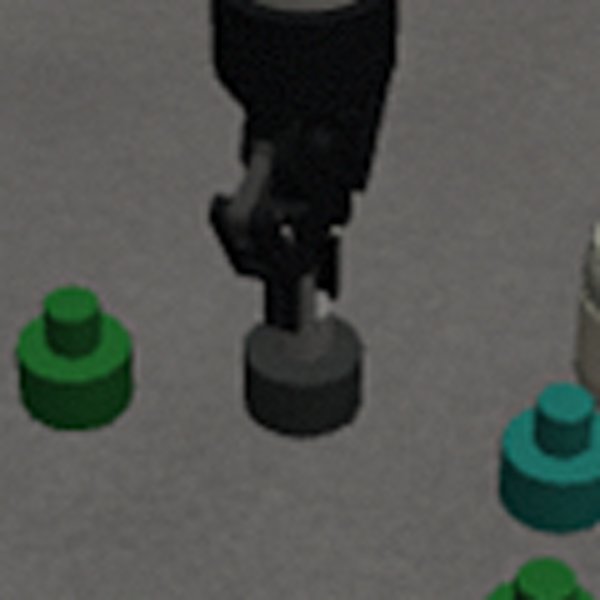

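The weight hangs upright from the fingers, with its disc at (303,378) in the crop. I carry it to the stack.

Request:
step_arm(
  commands=[
    {"fingers": 1, "dx": 0, "dy": 0, "dz": -0.05, "roll": 0},
    {"fingers": 1, "dx": 0.005, "dy": -0.04, "dz": -0.088, "roll": 0},
    {"fingers": 1, "dx": 0.015, "dy": -0.09, "dz": -0.088, "roll": 0},
    {"fingers": 1, "dx": 0.02, "dy": -0.14, "dz": -0.088, "roll": 0},
    {"fingers": 1, "dx": 0.03, "dy": -0.19, "dz": -0.088, "roll": 0},
    {"fingers": 1, "dx": 0.04, "dy": -0.24, "dz": -0.088, "roll": 0},
    {"fingers": 1, "dx": 0.046, "dy": -0.28, "dz": -0.088, "roll": 0},
    {"fingers": 1, "dx": 0.046, "dy": -0.3, "dz": -0.088, "roll": 0},
  ],
)

```text
time: 29.62
tool_pos: [0.5246, -0.0731, 0.1386]
tcp_rot: [-0.015, -3.141, -0.0]
wrist_force: [0.4, 0.0, -4.6]
width: 0.244
grip_force: 79.6
```

Request:
step_arm(
  commands=[
    {"fingers": 1, "dx": 0, "dy": 0, "dz": 0.01, "roll": 0},
    {"fingers": 1, "dx": 0, "dy": 0, "dz": 0.02, "roll": 0},
    {"fingers": 1, "dx": 0, "dy": 0, "dz": 0.025, "roll": 0},
    {"fingers": 1, "dx": 0, "dy": 0, "dz": 0.025, "roll": 0},
    {"fingers": 1, "dx": 0, "dy": 0, "dz": 0.025, "roll": 0},
  ],
)

```text
time: 30.25
tool_pos: [0.5259, -0.0708, 0.1142]
tcp_rot: [0.011, 3.141, 0.0]
wrist_force: [0.6, 0.2, -4.6]
width: 0.251
grip_force: 79.6
```

```bash
python3 go.py .5265 -.0717 .0965 89.6; python3 - <<'E'
from m import *
im,_=load('scene','s8');cv2.imwrite('pics/s8c.png',cv2.resize(im[160:310,170:350],None,fx=4,fy=4,interpolation=2))
E
```

```text
to (0.5265, -0.0717, 0.0965, 89.6) dxyz [-0.0006 -0.0009  0.0177] roll 0.0 | now [ 0.5259 -0.0708  0.1142] yaw 89.6 q6 -1.74 w 0.251 t 30.25
```

View pics/s8c.png

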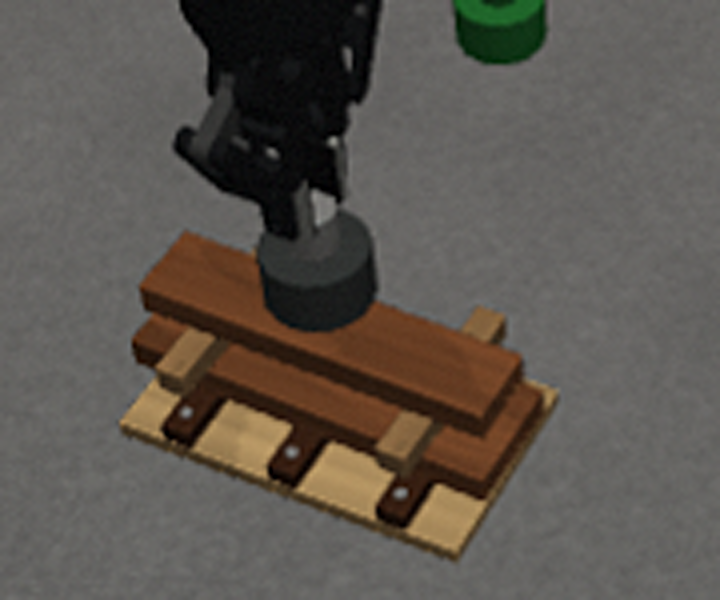

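The weight hangs upright above the middle of the narrow plank, its disc at (318,270). I lower it slowly until it touches.

Request:
step_arm(
  commands=[
    {"fingers": 1, "dx": 0, "dy": -0.001, "dz": 0.006, "roll": 0},
    {"fingers": 1, "dx": 0, "dy": -0.001, "dz": 0.011, "roll": 0},
    {"fingers": 1, "dx": 0, "dy": -0.001, "dz": 0.015, "roll": 0},
    {"fingers": 1, "dx": 0, "dy": -0.001, "dz": 0.017, "roll": 0},
    {"fingers": 1, "dx": 0, "dy": -0.001, "dz": 0.018, "roll": 0},
    {"fingers": 1, "dx": 0, "dy": -0.001, "dz": 0.018, "roll": 0},
  ],
)

```text
time: 31.05
tool_pos: [0.5259, -0.0725, 0.0968]
tcp_rot: [0.012, 3.141, -0.0]
wrist_force: [-2.1, -0.8, -0.5]
width: 0.25
grip_force: 80.5
```

Request:
step_arm(
  commands=[
    {"fingers": 1, "dx": 0, "dy": 0, "dz": 0.0005, "roll": 0},
    {"fingers": 1, "dx": 0, "dy": 0, "dz": 0.0005, "roll": 0},
    {"fingers": 0, "dx": 0, "dy": 0, "dz": 0, "roll": 0},
    {"fingers": 0, "dx": 0, "dy": 0, "dz": 0, "roll": 0},
    {"fingers": 0, "dx": 0, "dy": 0, "dz": 0, "roll": 0},
    {"fingers": 0, "dx": 0, "dy": 0, "dz": -0.03, "roll": 0},
    {"fingers": 0, "dx": 0, "dy": 0, "dz": -0.07, "roll": 0},
    {"fingers": 0, "dx": 0, "dy": 0, "dz": -0.1, "roll": 0},
  ],
)

```text
time: 32.05
tool_pos: [0.5263, -0.0724, 0.1978]
tcp_rot: [0.012, 3.14, -0.0]
wrist_force: [-0.4, 0.2, 0.4]
width: 0.496
grip_force: 0.0
```

Request:
step_arm(
  commands=[
    {"fingers": 0, "dx": 0, "dy": 0.06, "dz": -0.01, "roll": 0},
    {"fingers": 0, "dx": 0, "dy": 0.12, "dz": -0.01, "roll": 0},
    {"fingers": 0, "dx": 0, "dy": 0.18, "dz": -0.01, "roll": 0},
    {"fingers": 0, "dx": 0, "dy": 0.24, "dz": -0.01, "roll": 0},
    {"fingers": 0, "dx": 0, "dy": 0.3, "dz": -0.01, "roll": 0},
    {"fingers": 0, "dx": 0, "dy": 0.3, "dz": -0.01, "roll": 0},
    {"fingers": 0, "dx": 0, "dy": 0.3, "dz": -0.01, "roll": 0},
  ],
)

```text
time: 32.92
tool_pos: [0.5278, 0.2276, 0.2058]
tcp_rot: [-0.01, -3.141, 0.001]
wrist_force: [0.3, -0.1, -0.1]
width: 0.501
grip_force: 0.0
```

```bash
python3 - <<'E'
from m import *
im,_=load('scene','s9');cv2.imwrite('pics/s9c.png',cv2.resize(im[180:310,170:350],None,fx=4,fy=4,interpolation=2))
load('top','t9');comps(.065);comps(.03)
E
```

```text
[304. 158.] z [0.066  0.0683] ctr [778.9  11.9] size [53.3 29.2] longdir 23.2
[129. 190.] z [0.0797 0.0827] ctr [706.4 338.9] size [69.2 50.3] longdir 28.1
[347. 290.] z [0.0755 0.1296] ctr [525.2 -72.2] size [24.3 24.5] longdir 161.2
[304. 162.] z [0.0638 0.067 ] ctr [776.8  11.3] size [62.8 34.3] longdir 25.0
[132. 193.] z [0.0789 0.0824] ctr [706.  338.7] size [70.  50.3] longdir 28.1
[236. 189.] z [0.0335 0.0575] ctr [722.3 144. ] size [24.9 23.7] longdir 47.3
[181. 204.] z [0.0336 0.0575] ctr [689.9 249.7] size [25.6 24.1] longdir 47.1
[345. 292.] z [0.0739 0.1097] ctr [525.3 -72.2] size [51. 53.] longdir 90.8
[190. 323.] z [0.0335 0.0575] ctr [462.2 218. ] size [23.5 25.2] longdir 91.6
```

View pics/s9c.png

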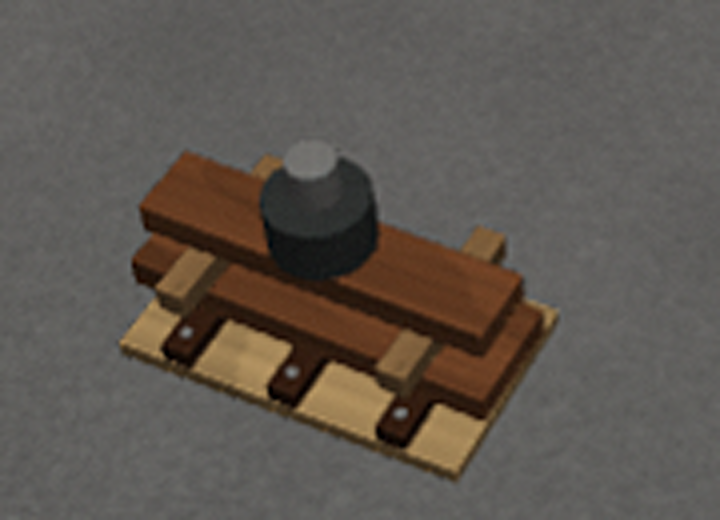

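The stack is complete and centred, with the weight upright at (525,-72) mm against the base centre at (526,-72) mm.

```bash
python3 -c "
from h import *
print(finish_job())"
```

```text
the job is handed in; nothing more can be done
None
```

The drying stack is built and handed in after about 33 s of robot time, with every piece measured or seen in place within the limits; `finish_job` returned no verdict, so I don't know how it was judged.

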